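# Sort the market stall's jars and fruit into their display trays

### The arm

A 6-joint arm with a two-finger parallel gripper is mounted at the origin on the work surface. World frame = base frame: x ahead of the robot, y to its left, z up, the work surface at z = 0. Lengths are in m, angles in rad, forces in N, time in s.
With the tool pointing down it reaches from about 0.425 to 0.95 m from the base axis. Payload 3.5 kg.
Tool frame: the origin (TCP) lies on the centre line of the jaws, within the pads' length; the fingertips stand 14 mm ahead of it and the grasp point (between the pads) lies 5 mm behind it (tips_ahead is the distance from the TCP to the fingertips, in m); y points along the fingers, z is the direction in which the jaws open and shut, and the axes are right-handed (so a half turn about y gives the same grasp; the last joint's range is limited). The gripper opens to 85 mm and grips with 20 to 120 N. Pads are 22 mm wide; open, the fingers measure 114 mm over their backs; the gripper's body (76 mm by 85 mm) begins 54 mm behind the grasp point. The pads swing forward as they close: fully open they stand 13 mm farther back than shut.
Start: joints at [-1.422, 0.286, 1.577, -0, 1.279, -0.15], TCP at [0.199, -0.645, 0.245] pointing down, gripper open.
Joint ranges: [-2.77, 2.77], [-0.9, 2.22], [0.21, 2.48], [-1.53, 4.67], [0.24, 2.81], [-2.84, 2.84]. Speed limits (rad/s): [2.79, 2.79, 3.14, 3.14, 3.14, 3.14].

### API

Orientations are given as a unit quaternion [x, y, z, w].
In Python, from plant import get_state, read_camera, sign_off, tips_ahead gives the robot as it stands.
- The arm moves only by the tool send_rows, never from a script. Its argument "plan" is a list of rows, each a list of 2 entries, a list of its own where there are three numbers: the shift along the tool's x, y, z in units of 12 cm (1.0 is 12 cm), then the turn, a rotation vector about the tool's x, y, z in units of 360 degrees (1.0 is 360 degrees). In form: [[[tx, ty, tz], [rx, ry, rz]], ...]. A call has 1 to 12 rows; each row shifts and turns the commanded pose from where the row before left it, along the tool's axes as they then stand; what a row does not reach is not made up. A row lasts 1/10 s, in which the tool goes at most 50 mm and 8.59 degrees, less where a joint would pass 70% of its speed; a pose out of reach is approached as far as the arm can. A call with a number of a shift or a turn outside -1 to 1 is refused whole. A call with a gripper value outside its range is refused whole. "gripper" is the closure, from 0 (fully open) to 1 (shut), set as the call begins (left out, the last holds). The fingers move at their own pace and stop on an object; "grip_force" is the grip in N (left out, the last holds). Time passes only in rows, so rows that do not move let the fingers close. It gives the time, the measured TCP pose, the force and the opening at its end, in the units of the state.
- get_state(): the state, without advancing time (a new reading comes with each control period).
- read_camera(name): name is "side" or "top"; returns a dict with "img" (400x640x3 uint8, blue, green, red), "fx", "fy", "cx", "cy" (pixels), "D" ([k1, k2, p1, p2, k3] as OpenCV has them; the pictures are not rectified), "world_from_camera" (4x4, takes a point from camera to world coordinates). Camera axes: x right, y down, z forward; pixel columns grow to the right and rows downward; lengths in m; the calibration is good to about 2 mm. A picture is of the moment at which its call begins. There is no depth.
- sign_off(): hands the job in, once; it reports no verdict.
The state is a dict: "time": time; "qpos": joint angles; "dq": joint speeds; "joint_efforts": joint torques, N m; "eef_pos": TCP position; "tcp_rot": TCP orientation; "contact_force": force on the tool from outside, world axes, zero at the start; "wrist_torque": the same for the moment, N m; "opening": opening from 0.0 (shut) to 1.0 (fully open).
Only numpy, scipy, OpenCV 4.12 (cv2) and the standard library are available. Lean on these libraries where they do the work, as an engineer would, in place of code of your own. Each camera call takes 0.05 s, during which the arm holds its last target. There are 200 camera calls.

### The job

Sort the five loose goods on the stall into the three wooden trays: each tray already holds one fixed sample of its kind, so put both tall slim jars in the tray with the tall jar, both squat jars in the tray with the squat jar, and the mango in the tray with the mango. Each must end at rest flat on the floor of its tray, beside the sample in the free part, jars upright; set them down gently, never letting one drop. Leave the white cup and the scale weight standing where they are.

Things in the scene. Friction and masses are not known exactly. Their poses are not given: they have to be found in the camera images.
- tray_tall: Fixed shallow pale wooden tray, 105 mm (x) by 250 mm (y), rim 14 mm high, walls 5 mm, floor 5 mm above the origin (centre of underside, z up). Holds a sample tall jar (48 mm diameter, 92 mm high), fixed with its centre at y = +82 mm; the floor from there to the -y wall is free, room for two more, e.g. at y = 0 and -74 mm
- tray_squat: Fixed shallow pale wooden tray, 105 mm (x) by 250 mm (y), rim 14 mm high, walls 5 mm, floor 5 mm above the origin (centre of underside, z up). Holds a sample squat jar (62 mm diameter, 60 mm high), fixed with its centre at y = +82 mm; the floor from there to the -y wall is free, room for two more, e.g. at y = +5 and -74 mm
- tray_mango: Fixed shallow pale wooden tray, 105 mm (x) by 250 mm (y), rim 14 mm high, walls 5 mm, floor 5 mm above the origin (centre of underside, z up). Holds a sample mango (58 mm thick, 80 mm long, lying along y), fixed with its centre at y = +82 mm; the floor from there to the -y wall is free, room for one more, e.g. at y = -35 mm, lying along y
- tall_a: Tall slim glass jar of olive-green pickle, cream label band, flat red lid, upright. 48 mm diameter, 92 mm high (top 13 mm is the lid, 44 mm diameter), about 0.22 kg. Origin: centre of its underside, z up; round, yaw means nothing. One of two alike; both belong in tray_tall
- tall_b: Tall slim glass jar of olive-green pickle, cream label band, flat red lid, upright. 48 mm diameter, 92 mm high (top 13 mm is the lid, 44 mm diameter), about 0.22 kg. Origin: centre of its underside, z up; round, yaw means nothing. One of two alike; both belong in tray_tall
- squat_a: Squat wide glass jar of olive-green pickle, cream label band, flat red lid, upright. 62 mm diameter, 60 mm high (top 13 mm is the lid, 58 mm diameter), about 0.24 kg. Origin: centre of its underside, z up; round, yaw means nothing. One of two alike; both belong in tray_squat
- squat_b: Squat wide glass jar of olive-green pickle, cream label band, flat red lid, upright. 62 mm diameter, 60 mm high (top 13 mm is the lid, 58 mm diameter), about 0.24 kg. Origin: centre of its underside, z up; round, yaw means nothing. One of two alike; both belong in tray_squat
- mango_center (a point): Centre of the loose mango: yellow-orange, lying on its side, 80 mm long along this frame's x, 58 mm thick across it (widest in the middle, tapering to both ends), slightly flattened underneath; centre 29 mm above what it lies on; about 0.16 kg. At the start its long axis is within 35 degrees of world x. Belongs in tray_mango
- cup: White ceramic cup without handle, empty, 66 mm across the rim, 70 mm high, loose. Bystander: leave it standing where it is. Origin at the centre of its underside
- weight: Dark steel scale weight, 56 mm in diameter, 58 mm high with a knob on top, loose, 0.8 kg. Bystander: leave it standing where it is. Origin at the centre of its underside
Not all that is in view belongs to the job. What is shaped like the squat_b but blue or purple is not meant. Of the things that look like the part that bears mango_center, take the one that is farthest from the robot's base at the start.

How it is judged:
By the outcome, as a careful person would: the job done as asked, in the order asked, and still so for the second after the job is handed in, with the robot touching nothing.
It also fails if it takes over 128 s, if anything falls off the work surface, if the arm or the gripper's body presses on something with over 40 N, if the wrist force passes 120 N, or if a joint passes its speed limit or range.

## Working session

There is one attempt and no reset: what is moved stays moved. The work goes in short steps, Python scripts to look and compute and a tool call to move; the robot and the scene stay as the last step left them, time stands still between calls to the robot, and variables do not carry over. Pictures are saved under pics/ and viewed, about 12 in all and at most 16, crops included, and the job is handed in when it is done.

Besides the shell and the picture viewer there is one more tool, called after "Call:" by a JSON object that holds its "fn" and its "kwargs", one argument or row to a line. send_rows: Moves the arm, as the interface text tells. Its arguments: {"type":"object","properties":{"plan":{"type":"array"},"gripper":{"type":"number"},"grip_force":{"type":"number"}},"required":["plan"]}

```bash
ls; mkdir -p pics
python3 - <<'E'
from plant import *
import cv2,numpy as np
print(get_state(),tips_ahead)
for n in("side","top"):
    c=read_camera(n);cv2.imwrite(f"pics/{n}0.png",c["img"]);np.save(n+"0.npy",c,allow_pickle=True)
    print(n,{k:v for k,v in c.items() if k!="img"})
E
```

```text
pics
{'time': 0.0, 'qpos': array([-1.42198027e+00,  2.87233169e-01,  1.57817673e+00, -2.32927571e-05,
        1.27859866e+00, -1.50023823e-01]), 'dq': array([ 3.61991336e-05,  1.30133857e-03, -5.61176221e-04, -6.56781046e-04,
        7.77948917e-05,  4.72590887e-04]), 'joint_efforts': array([ 8.42873214e-04, -4.05981946e+01, -2.92624158e+01, -1.05967965e-04,
        5.72849429e-03, -1.33221383e-05]), 'eef_pos': array([ 0.1986421 , -0.64445608,  0.24390228]), 'tcp_rot': array([-0.10527279,  0.7000812 , -0.69837289,  0.10525805]), 'contact_force': array([ 0.21767418,  0.45503039, -0.31688943]), 'wrist_torque': array([ 0.0631743 , -0.02136646, -0.00199204]), 'opening': 0.9990810429280889} 0.014
side {'fx': 496.26421861492435, 'fy': 496.26421861492435, 'cx': 311.4565995280293, 'cy': 204.3948039217696, 'D': array([-0.12716405,  0.        ,  0.        ,  0.        ,  0.        ]), 'world_from_camera': array([[ 0.96797073, -0.14484215,  0.2050693 ,  0.20154044],
       [-0.25031802, -0.49390024,  0.8327085 , -1.01776958],
       [-0.01932751, -0.85736999, -0.51433757,  0.71223106],
       [ 0.        ,  0.        ,  0.        ,  1.        ]])}
top {'fx': 389.77694381646546, 'fy': 389.77694381646546, 'cx': 319.53318963687144, 'cy': 199.66166845875136, 'D': array([-0.06090436,  0.        ,  0.        ,  0.        ,  0.        ]), 'world_from_camera': array([[-0.02177518, -0.9958494 ,  0.08837312,  0.37828479],
       [-0.99974738,  0.02218204,  0.00362432,  0.00174322],
       [-0.00556957, -0.08827187, -0.99608085,  0.93438234],
       [ 0.        ,  0.        ,  0.        ,  1.        ]])}
```

View pics/top0.png

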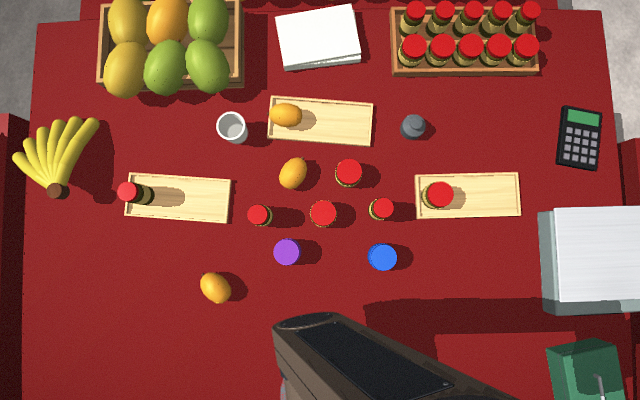

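View pics/side0.png

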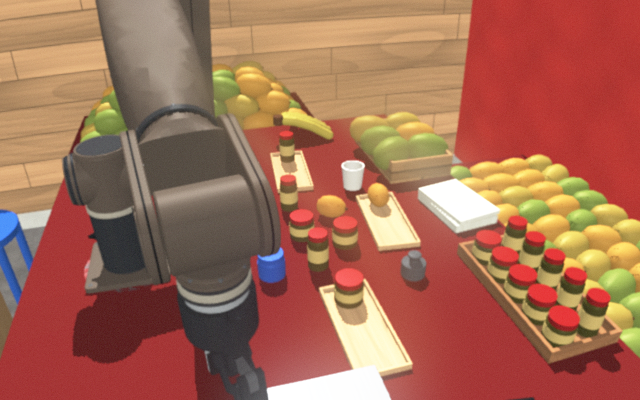

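The top view shows the tall tray at (180,197), the mango tray at (320,120) and the squat tray at (467,195). The loose tall jars are at (260,215) and (381,208), the squat jars at (322,213) and (349,172). The target mango is at (293,173); the one at (215,288) is a decoy. The cup is at (231,127) and the weight at (413,126). The arm hides part of the side view.

```bash
cat > h.py <<'E'
from plant import *
import cv2,numpy as np
from scipy.spatial.transform import Rotation as Rn
def K(c): return np.array([[c["fx"],0,c["cx"]],[0,c["fy"],c["cy"]],[0,0,1.]])
def ray(c,px,z):
    u=cv2.undistortPoints(np.array(px,float).reshape(-1,1,2),K(c),c["D"]).reshape(-1,2)
    T=c["world_from_camera"];d=np.c_[u,np.ones(len(u))]@T[:3,:3].T;o=T[:3,3]
    return (o+d*((z-o[2])/d[:,2])[:,None])
def blob(m,px):
    n,l,s,ce=cv2.connectedComponentsWithStats(m.astype(np.uint8))
    ys,xs=np.nonzero(l); i=np.argmin((xs-px[0])**2+(ys-px[1])**2); return l==l[ys[i],xs[i]]
def cnt(b): return max(cv2.findContours(b.astype(np.uint8),0,1)[0],key=cv2.contourArea)
def lids(c,dic):
    hsv=cv2.cvtColor(c["img"],cv2.COLOR_BGR2HSV)
    red=((hsv[...,0]<8)|(hsv[...,0]>172))&(hsv[...,2]>195)&(hsv[...,1]>150)
    red=cv2.morphologyEx(red.astype(np.uint8),cv2.MORPH_OPEN,np.ones((3,3)))
    for k,(px,h,d) in dic.items():
        b=blob(red,px); p=ray(c,cnt(b),h)[:,:2].astype(np.float32)
        ce,r=cv2.minEnclosingCircle(p); print(k,np.round(ce,4),"dia",round(2*r,4),"R",round(np.hypot(*ce),3),"npx",b.sum())
def go(x,y,z,yaw=None):
    """shift (units) in tool axes to TCP target; yaw = jaw-axis direction (deg, mod 180)"""
    s=get_state();R=Rn.from_quat(s["tcp_rot"]);M=R.as_matrix()
    d=np.array([x,y,z])-s["eef_pos"]
    cur=np.degrees(np.arctan2(M[1,2],M[0,2]))
    print("tcp",np.round(s["eef_pos"],4),"jaw",round(cur,1),"q6",np.round(s["qpos"],2),"tilt",np.round(M[:,1],3),"open",round(s["opening"],3))
    if yaw is not None:
        dy=(yaw-cur+90)%180-90
        print("turn first: ry units",round(-dy/360,4),"(",round(dy,1),"deg)")
        M=Rn.from_euler("z",dy,degrees=True).as_matrix()@M
    print("shift units x,y,z",np.round(M.T@d/.12,3),"dist",np.round(np.linalg.norm(d),3))
E
python3 - <<'E'
from h import *
c=np.load("top0.npy",allow_pickle=True).item()
print(c["img"][[215,213,300,160],[260,322,150,170]])
lids(c,dict(ta=((260,215),.092,.044),tb=((381,208),.092,.044),sa=((322,213),.06,.058),sb=((349,172),.06,.058),Tt=((129,191),.092,.044),Ts=((438,195),.06,.058)))
hsv=cv2.cvtColor(c["img"],cv2.COLOR_BGR2HSV)
m=(hsv[...,0]>8)&(hsv[...,0]<30)&(hsv[...,1]>160)&(hsv[...,2]>150)
for n,p in dict(m=(293,173),Tm=(285,115)).items():
    q=ray(c,cnt(blob(m,p)),.029)[:,:2].astype(np.float32); print(n,cv2.fitEllipse(q),cv2.minAreaRect(q))
w=(hsv[...,0]>8)&(hsv[...,0]<30)&(hsv[...,2]>90)&(hsv[...,1]>40)
for n,p in dict(tall=(200,197),squat=(480,195),mango=(340,125)).items():
    q=ray(c,cnt(blob(w,p)),.014)[:,:2].astype(np.float32); print(n,cv2.minAreaRect(q),np.round(cv2.boxPoints(cv2.minAreaRect(q)),3).tolist())
for n,p,z in(("cup",(232,123),.07),("weight",(413,122),.05)): print(n,ray(c,[p],z))
go(.5,0,.2,90)
E
```

```text
[[ 57  52 229]
 [ 50  47 227]
 [ 47  46 152]
 [ 48  49 156]]
ta [0.4245 0.1418] dia 0.043 R 0.448 npx 302
tb [ 0.434  -0.1324] dia 0.0432 R 0.454 npx 300
sa [ 0.4266 -0.0018] dia 0.0567 R 0.427 npx 488
sb [ 0.5206 -0.0626] dia 0.057 R 0.524 npx 481
Tt [0.4821 0.4326] dia 0.0437 R 0.648 npx 294
Ts [ 0.4635 -0.269 ] dia 0.0581 R 0.536 npx 485
m ((0.5245786905288696, 0.06974292546510696), (0.05032691732048988, 0.07766612619161606), 58.60953140258789) ((0.5254345536231995, 0.06943199038505554), (0.052062008529901505, 0.07505261152982712), 44.0928955078125)
Tm ((0.6656157970428467, 0.08439326286315918), (0.05457983538508415, 0.0735904648900032), 177.7957763671875) ((0.665486216545105, 0.08417929708957672), (0.05629660189151764, 0.07384192198514938), 8.244275093078613)
tall ((0.4736592173576355, 0.34645217657089233), (0.2534793019294739, 0.10614077746868134), 84.38606262207031) [[0.40799999237060547, 0.22599999606609344], [0.5139999985694885, 0.2150000035762787], [0.5389999747276306, 0.46700000762939453], [0.43299999833106995, 0.4779999852180481]]
squat ((0.4637666642665863, -0.34875425696372986), (0.10666047036647797, 0.2556692063808441), 0.2930527925491333) [[0.4099999964237213, -0.22100000083446503], [0.41100001335144043, -0.47699999809265137], [0.5180000066757202, -0.47600001096725464], [0.515999972820282, -0.22100000083446503]]
mango ((0.6532291173934937, 0.002371877431869507), (0.2545129954814911, 0.1094910204410553), 84.05835723876953) [[0.5860000252723694, -0.11900000274181366], [0.6949999928474426, -0.12999999523162842], [0.7210000157356262, 0.12300000339746475], [0.6119999885559082, 0.13500000536441803]]
cup [[0.63496902 0.2007262  0.07      ]]
weight [[ 0.63350422 -0.21670704  0.05      ]]
tcp [ 0.1986 -0.6445  0.2441] jaw -72.9 q6 [-1.42  0.29  1.58  0.    1.28 -0.15] tilt [-0.     0.002 -1.   ] open 1.001
turn first: ry units 0.0476 ( -17.1 deg)
shift units x,y,z [-2.511  0.379 -5.37 ] dist 0.713
```

Call:
{"fn": "send_rows", "kwargs": {
  "plan": [
    [[0,0,0],[0,-0.0207,0]],
    [[0,0,0],[0,-0.0207,0]],
    [[0,0,0],[0,-0.0207,0]],
    [[0,0,0],[0,-0.0207,0]],
    [[0,0,0],[0,-0.0207,0]],
    [[0,0,0],[0,-0.0207,0]],
    [[0,0,0],[0,-0.0207,0]],
    [[0,0,0],[0,-0.0207,0]],
    [[0,0,0],[0,-0.0207,0]]
  ],
  "gripper": 0,
  "grip_force": 35
}}

```text
time: 1.0
eef_pos: [0.1987, -0.6447, 0.2445]
tcp_rot: [-0.475, 0.524, -0.523, 0.476]
contact_force: [1.0, 0.1, 0.0]
opening: 1.001
```

```bash
cat >> h.py <<'E'
def legs(*P):
    """shift units per straight leg from the present pose, orientation kept, TCP waypoints; with rows at 40 mm"""
    s=get_state();M=Rn.from_quat(s["tcp_rot"]).as_matrix();p=s["eef_pos"]
    print("t",round(s["time"],1),"tcp",np.round(p,4),"jaw",round(np.degrees(np.arctan2(M[1,2],M[0,2])),1),"q",np.round(s["qpos"],2),"F",np.round(s["contact_force"],1),"open",round(s["opening"],3))
    for q in P:
        q=np.array(q);d=M.T@(q-p)/.12;n=int(np.ceil(np.linalg.norm(d)*.12/.042));print(q,"total",np.round(d,3),"n",n,"row",np.round(d/n,3));p=q
E
python3 -c "
from h import *
legs((.45,-.45,.22),(.45,-.05,.2),(.4245,.1418,.15),(.4245,.1418,.05))"
```

```text
t 1.0 tcp [ 0.1987 -0.6447  0.2445] jaw -5.5 q [-1.42  0.29  1.58 -0.    1.28 -1.33] F [1.  0.1 0. ] open 1.001
[ 0.45 -0.45  0.22] total [-1.816  0.206  1.929] n 8 row [-0.227  0.026  0.241]
[ 0.45 -0.05  0.2 ] total [-3.318  0.171 -0.32 ] n 10 row [-0.332  0.017 -0.032]
[0.4245 0.1418 0.15  ] total [-1.57   0.419 -0.365] n 5 row [-0.314  0.084 -0.073]
[0.4245 0.1418 0.05  ] total [0.001 0.833 0.   ] n 3 row [0.    0.278 0.   ]
```

Call:
{"fn": "send_rows", "kwargs": {
  "plan": [
    [[-0.227,0.026,0.241],[0,0,0]],
    [[-0.227,0.026,0.241],[0,0,0]],
    [[-0.227,0.026,0.241],[0,0,0]],
    [[-0.227,0.026,0.241],[0,0,0]],
    [[-0.227,0.026,0.241],[0,0,0]],
    [[-0.227,0.026,0.241],[0,0,0]],
    [[-0.227,0.026,0.241],[0,0,0]],
    [[-0.227,0.026,0.241],[0,0,0]]
  ]
}}

```text
time: 1.8
eef_pos: [0.4519, -0.4503, 0.2196]
tcp_rot: [-0.474, 0.525, -0.524, 0.474]
contact_force: [-0.0, -0.2, 0.1]
opening: 0.999
```

Call:
{"fn": "send_rows", "kwargs": {
  "plan": [
    [[-0.332,0.017,-0.032],[0,0,0]],
    [[-0.332,0.017,-0.032],[0,0,0]],
    [[-0.332,0.017,-0.032],[0,0,0]],
    [[-0.332,0.017,-0.032],[0,0,0]],
    [[-0.332,0.017,-0.032],[0,0,0]],
    [[-0.332,0.017,-0.032],[0,0,0]],
    [[-0.332,0.017,-0.032],[0,0,0]],
    [[-0.332,0.017,-0.032],[0,0,0]],
    [[-0.332,0.017,-0.032],[0,0,0]],
    [[-0.332,0.017,-0.032],[0,0,0]]
  ]
}}

```text
time: 2.8
eef_pos: [0.4525, -0.0498, 0.1995]
tcp_rot: [-0.474, 0.525, -0.525, 0.474]
contact_force: [1.2, 0.2, 0.5]
opening: 0.998
```

Call:
{"fn": "send_rows", "kwargs": {
  "plan": [
    [[-0.314,0.04,-0.073],[0,0,0]],
    [[-0.314,0.04,-0.073],[0,0,0]],
    [[-0.314,0.04,-0.073],[0,0,0]],
    [[-0.314,0.04,-0.073],[0,0,0]],
    [[-0.314,0.04,-0.073],[0,0,0]],
    [[0,0,0],[0,0,0]]
  ]
}}

```text
time: 3.4
eef_pos: [0.4267, 0.1436, 0.1748]
tcp_rot: [-0.476, 0.524, -0.523, 0.475]
contact_force: [0.7, -0.0, 0.2]
opening: 1.001
```

```bash
python3 -c "
from h import *
c=read_camera('side');cv2.imwrite('pics/s1.png',c['img']);c=read_camera('top');cv2.imwrite('pics/t1.png',c['img'])
hsv=cv2.cvtColor(c['img'],cv2.COLOR_BGR2HSV)
legs((.4245,.1418,.15),(.4245,.1418,.05))"
```

```text
t 3.5 tcp [0.4281 0.1409 0.1755] jaw -5.7 q [ 0.09 -0.15  2.17 -0.    1.12  0.19] F [-0.8  0.4 -0.1] open 1.002
[0.4245 0.1418 0.15  ] total [-0.004  0.213 -0.03 ] n 1 row [-0.004  0.213 -0.03 ]
[0.4245 0.1418 0.05  ] total [-0.001  0.833  0.001] n 3 row [-0.     0.278  0.   ]
```

View pics/s1.png

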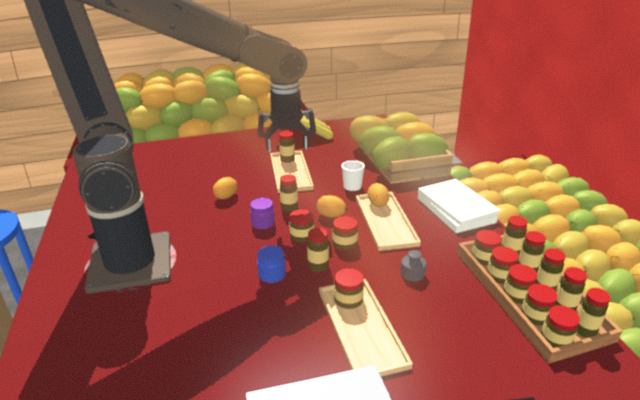

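The side view is now clear. The gripper is at (287,130) above the tall jar at (289,192). I'll cross-check the positions from this view.

```bash
python3 -c "
from h import *
c=read_camera('side')
lids(c,dict(ta=((289,180),.092,0),tb=((318,233),.092,0),sa=((301,215),.06,0),sb=((345,222),.06,0),Tt=((287,135),.092,0),Ts=((348,277),.06,0)))
T=np.linalg.inv(c['world_from_camera'])
for p in ([.4245,.1418,.092],[.434,-.1324,.092],[.4281,.1409,.1755],[.4266,-.0018,.06]):
  print(p,cv2.projectPoints(np.array([p]),cv2.Rodrigues(T[:3,:3])[0],T[:3,3],K(c),c['D'])[0].ravel())
"
```

```text
ta [0.4213 0.1368] dia 0.0395 R 0.443 npx 80
tb [ 0.4457 -0.1327] dia 0.0266 R 0.465 npx 30
sa [0.4233 0.0086] dia 0.0477 R 0.423 npx 96
sb [ 0.5179 -0.0633] dia 0.0595 R 0.522 npx 250
Tt [0.4796 0.4401] dia 0.043 R 0.651 npx 53
Ts [ 0.4624 -0.2628] dia 0.0608 R 0.532 npx 401
[0.4245, 0.1418, 0.092] [288.17359384 177.09201839]
[0.434, -0.1324, 0.092] [318.36664299 231.7217091 ]
[0.4281, 0.1409, 0.1755] [288.23265856 148.64063566]
[0.4266, -0.0018, 0.06] [301.81286854 214.42624503]
```

Call:
{"fn": "send_rows", "kwargs": {
  "plan": [
    [[0,0.26,-0.015],[0,0,0]],
    [[0,0.26,0],[0,0,0]],
    [[0,0.2,0],[0,0,0]],
    [[0,0.16,0],[0,0,0]],
    [[0,0.16,0],[0,0,0]],
    [[0,0,0],[0,0,0]]
  ]
}}

```text
time: 4.15
eef_pos: [0.425, 0.139, 0.0488]
tcp_rot: [-0.475, 0.526, -0.524, 0.472]
contact_force: [-0.2, -0.2, -0.5]
opening: 1.0
```

Call:
{"fn": "send_rows", "kwargs": {
  "plan": [
    [[0,0,0],[0,0,0]],
    [[0,0,0],[0,0,0]],
    [[0,0,0],[0,0,0]],
    [[0,0,0],[0,0,0]],
    [[0,0,0],[0,0,0]],
    [[0,0,0],[0,0,0]],
    [[0,0,0],[0,0,0]]
  ],
  "gripper": 1,
  "grip_force": 35
}}

```text
time: 4.85
eef_pos: [0.4279, 0.1405, 0.0526]
tcp_rot: [0.474, -0.524, 0.525, -0.475]
contact_force: [-1.4, -1.6, 6.0]
opening: 0.554
```

```bash
python3 -c "
from h import *
legs((.4245,.1418,.13),(.4664,.2744,.13),(.4664,.2744,.06))
c=read_camera('side');cv2.imwrite('pics/s2.png',cv2.resize(c['img'][100:260,210:410],None,fx=3,fy=3))"
```

```text
t 4.8 tcp [0.4279 0.1405 0.0526] jaw -5.8 q [ 0.09  0.05  2.24 -0.    0.84  0.19] F [-1.4 -1.6  6. ] open 0.554
[0.4245 0.1418 0.13  ] total [-0.008 -0.645 -0.028] n 2 row [-0.004 -0.322 -0.014]
[0.4664 0.2744 0.13  ] total [-1.135  0.     0.236] n 4 row [-0.284  0.     0.059]
[0.4664 0.2744 0.06  ] total [-0.     0.583 -0.001] n 2 row [-0.     0.292 -0.001]
```

View pics/s2.png

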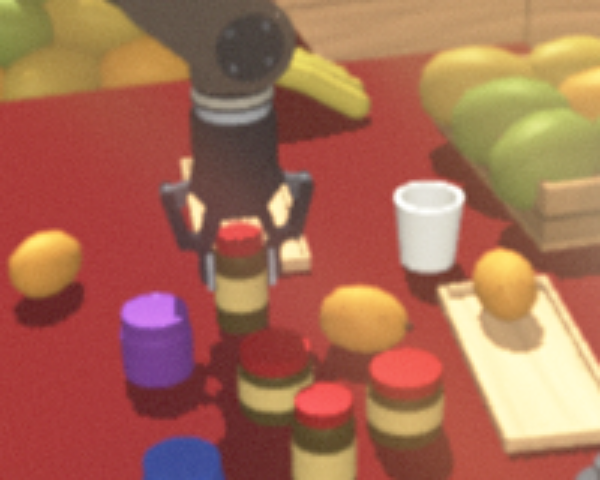

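Call:
{"fn": "send_rows", "kwargs": {
  "plan": [
    [[0,-0.15,0],[0,0,0]],
    [[0,-0.25,0],[0,0,0]],
    [[0,-0.3,0],[0,0,0]],
    [[-0.2,0,0.04],[0,0,0]],
    [[-0.25,0,0.05],[0,0,0]],
    [[-0.25,0,0.05],[0,0,0]],
    [[-0.25,0,0.05],[0,0,0]],
    [[-0.185,0,0.04],[0,0,0]],
    [[0,0,0],[0,0,0]],
    [[0,0,0],[0,0,0]],
    [[0,0,0],[0,0,0]]
  ]
}}

```text
time: 6.0
eef_pos: [0.4674, 0.2726, 0.1346]
tcp_rot: [-0.474, 0.525, -0.525, 0.473]
contact_force: [0.1, -0.1, -1.3]
opening: 0.552
```

```bash
python3 -c "
from h import *
legs((.4664,.2744,.135),(.4664,.2744,.06))
c=read_camera('top');cv2.imwrite('pics/t2.png',cv2.resize(c['img'][130:290,60:320],None,fx=3,fy=3))
hsv=cv2.cvtColor(c['img'],cv2.COLOR_BGR2HSV)
w=(hsv[...,0]>8)&(hsv[...,0]<30)&(hsv[...,2]>90)&(hsv[...,1]>40)
T=np.linalg.inv(c['world_from_camera'])
c=read_camera('side');cv2.imwrite('pics/s3.png',cv2.resize(c['img'][80:240,210:410],None,fx=3,fy=3))"
```

```text
t 6.0 tcp [0.4674 0.2726 0.1346] jaw -5.8 q [ 0.34  0.11  1.99 -0.    1.04  0.44] F [ 0.1 -0.1 -1.3] open 0.552
[0.4664 0.2744 0.135 ] total [-0.014 -0.003 -0.01 ] n 1 row [-0.014 -0.003 -0.01 ]
[0.4664 0.2744 0.06  ] total [-0.     0.625  0.001] n 2 row [-0.     0.312  0.   ]
```

View pics/s3.png

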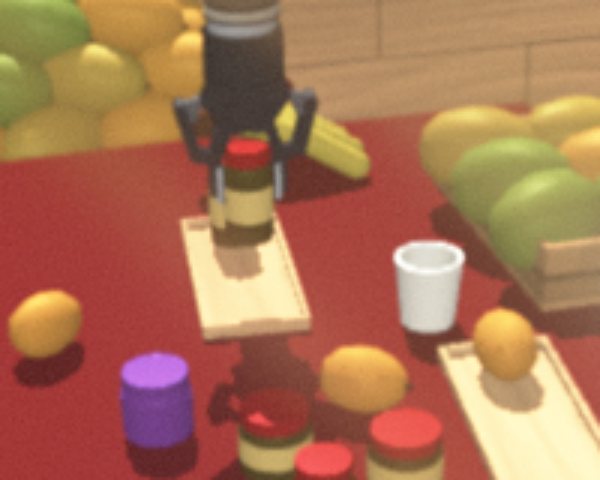

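The jar is held upright above the tray, with its base near (243,240) in the crop. I'll lower it now.

Call:
{"fn": "send_rows", "kwargs": {
  "plan": [
    [[0,0.25,0],[0,0,0]],
    [[0,0.2,0],[0,0,0]],
    [[0,0.12,0],[0,0,0]],
    [[0,0.06,0],[0,0,0]],
    [[0,0.012,0],[0,0,0]],
    [[0,0,0],[0,0,0]],
    [[0,0,0],[0,0,0]]
  ]
}}

```text
time: 6.8
eef_pos: [0.4688, 0.2736, 0.0592]
tcp_rot: [0.473, -0.524, 0.525, -0.475]
contact_force: [-0.2, 0.5, -1.5]
opening: 0.556
```

Call:
{"fn": "send_rows", "kwargs": {
  "plan": [
    [[0,0.008,0],[0,0,0]],
    [[0,0,0],[0,0,0]],
    [[0,0,0],[0,0,0]]
  ]
}}

```text
time: 7.1
eef_pos: [0.4684, 0.2735, 0.0577]
tcp_rot: [0.474, -0.525, 0.525, -0.474]
contact_force: [-0.4, 0.1, -1.5]
opening: 0.553
```

Call:
{"fn": "send_rows", "kwargs": {
  "plan": [
    [[0,0.008,0],[0,0,0]],
    [[0,0,0],[0,0,0]],
    [[0,0,0],[0,0,0]]
  ]
}}

```text
time: 7.4
eef_pos: [0.4685, 0.2735, 0.0576]
tcp_rot: [0.474, -0.525, 0.525, -0.474]
contact_force: [-2.1, -1.3, 5.7]
opening: 0.551
```

Call:
{"fn": "send_rows", "kwargs": {
  "plan": [
    [[0,0,0],[0,0,0]],
    [[0,0,0],[0,0,0]],
    [[0,0,0],[0,0,0]],
    [[0,0,0],[0,0,0]],
    [[0,0,0],[0,0,0]],
    [[0,-0.15,0],[0,0,0]],
    [[0,-0.35,0],[0,0,0]],
    [[0,-0.4,0],[0,0,0]],
    [[0,0,0],[0,0,0]]
  ],
  "gripper": 0
}}

```text
time: 8.3
eef_pos: [0.4725, 0.275, 0.1723]
tcp_rot: [0.469, -0.523, 0.527, -0.479]
contact_force: [0.8, -0.1, 1.3]
opening: 1.006
```

```bash
python3 -c "
from h import *
legs((.434,-.1324,.165),(.434,-.1324,.05))
c=read_camera('side')
lids(c,dict(ta=((293,158),.097,0),Tt=((287,135),.097,0)))"
```

```text
t 8.3 tcp [0.4725 0.275  0.1723] jaw -5.8 q [0.34 0.07 1.96 0.   1.09 0.44] F [ 0.8 -0.1  1.3] open 1.006
[ 0.434  -0.1324  0.165 ] total [3.41  0.039 0.023] n 10 row [0.341 0.004 0.002]
[ 0.434  -0.1324  0.05  ] total [ 0.006  0.958 -0.013] n 3 row [ 0.002  0.319 -0.004]
ta [0.4669 0.2715] dia 0.0408 R 0.54 npx 66
Tt [0.4796 0.4302] dia 0.0439 R 0.644 npx 54
```

Call:
{"fn": "send_rows", "kwargs": {
  "plan": [
    [[0.341,0,0.001],[0,0,0]],
    [[0.341,0,0.001],[0,0,0]],
    [[0.341,0,0.001],[0,0,0]],
    [[0.341,0,0.001],[0,0,0]],
    [[0.341,0,0.001],[0,0,0]],
    [[0.341,0,0.001],[0,0,0]],
    [[0.341,0,0.001],[0,0,0]],
    [[0.341,0,0.001],[0,0,0]],
    [[0.341,0,0.001],[0,0,0]],
    [[0.341,0,0.001],[0,0,0]],
    [[0,0,0],[0,0,0]],
    [[0,0,0],[0,0,0]]
  ]
}}

```text
time: 9.55
eef_pos: [0.427, -0.1342, 0.163]
tcp_rot: [-0.473, 0.526, -0.524, 0.473]
contact_force: [1.4, 0.6, 0.1]
opening: 1.001
```

```bash
python3 -c "
from h import *
legs((.434,-.1324,.05))"
```

```text
t 9.6 tcp [ 0.427  -0.1342  0.163 ] jaw -6.0 q [-0.53 -0.14  2.19  0.    1.1  -0.43] F [1.4 0.6 0.1] open 1.001
[ 0.434  -0.1324  0.05  ] total [-0.019  0.941  0.059] n 3 row [-0.006  0.314  0.02 ]
```

Call:
{"fn": "send_rows", "kwargs": {
  "plan": [
    [[-0.01,0.3,0.045],[0,0,0]],
    [[0,0.26,0],[0,0,0]],
    [[0,0.2,0],[0,0,0]],
    [[0,0.12,0],[0,0,0]],
    [[0,0.06,0],[0,0,0]],
    [[0,0,0],[0,0,0]]
  ]
}}

```text
time: 10.15
eef_pos: [0.4325, -0.1317, 0.0501]
tcp_rot: [-0.475, 0.525, -0.523, 0.474]
contact_force: [-0.1, -1.4, -0.7]
opening: 1.003
```

Call:
{"fn": "send_rows", "kwargs": {
  "plan": [
    [[0,0,0],[0,0,0]],
    [[0,0,0],[0,0,0]],
    [[0,0,0],[0,0,0]],
    [[0,0,0],[0,0,0]],
    [[0,0,0],[0,0,0]],
    [[0,0,0],[0,0,0]],
    [[0,0,0],[0,0,0]]
  ],
  "gripper": 1
}}

```text
time: 10.85
eef_pos: [0.4339, -0.1336, 0.0526]
tcp_rot: [0.474, -0.524, 0.525, -0.474]
contact_force: [-1.9, 2.5, 6.1]
opening: 0.554
```

Call:
{"fn": "send_rows", "kwargs": {
  "plan": [
    [[0,-0.15,0],[0,0,0]],
    [[0,-0.25,0],[0,0,0]],
    [[0,-0.3,0],[0,0,0]],
    [[0,-0.3,0],[0,0,0]],
    [[0,0,0],[0,0,0]],
    [[0,0,0],[0,0,0]]
  ]
}}

```text
time: 11.45
eef_pos: [0.4333, -0.1333, 0.1716]
tcp_rot: [0.474, -0.524, 0.525, -0.474]
contact_force: [-0.8, -0.1, -2.1]
opening: 0.551
```

```bash
python3 -c "
from h import *
legs((.4737,.348,.17))"
```

```text
t 11.4 tcp [ 0.4333 -0.1333  0.1716] jaw -5.8 q [-0.52 -0.14  2.17  0.    1.11 -0.42] F [-0.8 -0.1 -2.1] open 0.551
[0.4737 0.348  0.17  ] total [-4.025  0.011 -0.072] n 12 row [-0.335  0.001 -0.006]
```

Call:
{"fn": "send_rows", "kwargs": {
  "plan": [
    [[-0.335,0,-0.006],[0,0,0]],
    [[-0.335,0,-0.006],[0,0,0]],
    [[-0.335,0,-0.006],[0,0,0]],
    [[-0.335,0,-0.006],[0,0,0]],
    [[-0.335,0,-0.006],[0,0,0]],
    [[-0.335,0,-0.006],[0,0,0]],
    [[-0.335,0,-0.006],[0,0,0]],
    [[-0.335,0,-0.006],[0,0,0]],
    [[-0.335,0,-0.006],[0,0,0]],
    [[-0.335,0,-0.006],[0,0,0]],
    [[-0.335,0,-0.006],[0,0,0]],
    [[-0.335,0,-0.006],[0,0,0]]
  ]
}}

```text
time: 12.65
eef_pos: [0.4718, 0.3484, 0.1678]
tcp_rot: [-0.476, 0.525, -0.524, 0.472]
contact_force: [0.5, -1.0, -2.3]
opening: 0.558
```

Call:
{"fn": "send_rows", "kwargs": {
  "plan": [
    [[0,0,0],[0,0,0]],
    [[0,0,0],[0,0,0]]
  ]
}}

```text
time: 12.85
eef_pos: [0.4719, 0.3475, 0.1681]
tcp_rot: [-0.476, 0.525, -0.524, 0.472]
contact_force: [-0.6, -0.4, -2.5]
opening: 0.553
```

```bash
python3 -c "
from h import *
legs((.4737,.348,.17))
c=read_camera('side');cv2.imwrite('pics/s4.png',cv2.resize(c['img'][60:220,210:410],None,fx=3,fy=3))"
```

```text
t 12.8 tcp [0.4719 0.3475 0.1681] jaw -5.7 q [ 0.46  0.17  1.86 -0.    1.11  0.56] F [-0.6 -0.4 -2.5] open 0.553
[0.4737 0.348  0.17  ] total [-0.006 -0.016  0.015] n 1 row [-0.006 -0.016  0.015]
```

View pics/s4.png

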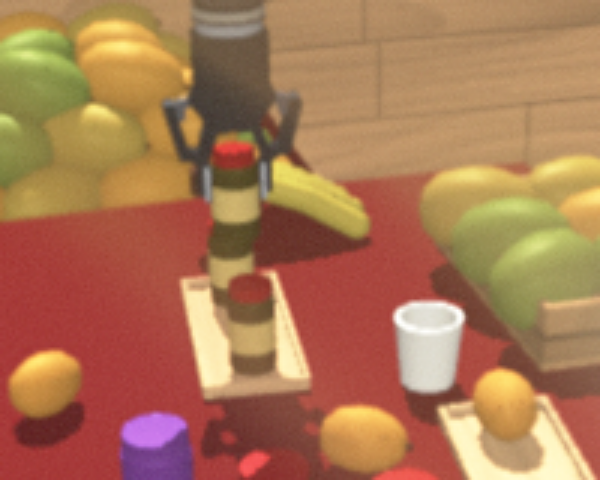

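Jar A stands in the tray at (252,340) in the crop, and jar B is held behind it, above the middle of the tray. Lowering.

Call:
{"fn": "send_rows", "kwargs": {
  "plan": [
    [[0,0.3,0.01],[0,0,0]],
    [[0,0.28,0],[0,0,0]],
    [[0,0.2,0],[0,0,0]],
    [[0,0.12,0],[0,0,0]],
    [[0,0.045,0],[0,0,0]],
    [[0,0,0],[0,0,0]],
    [[0,0,0],[0,0,0]]
  ]
}}

```text
time: 13.6
eef_pos: [0.4755, 0.3472, 0.0587]
tcp_rot: [0.473, -0.525, 0.525, -0.474]
contact_force: [-0.5, -0.8, -1.9]
opening: 0.549
```

Call:
{"fn": "send_rows", "kwargs": {
  "plan": [
    [[0,0.008,0],[0,0,0]],
    [[0,0,0],[0,0,0]],
    [[0,0,0],[0,0,0]]
  ]
}}

```text
time: 13.9
eef_pos: [0.4753, 0.3475, 0.0576]
tcp_rot: [0.474, -0.524, 0.525, -0.474]
contact_force: [0.6, 1.0, -1.2]
opening: 0.555
```

Call:
{"fn": "send_rows", "kwargs": {
  "plan": [
    [[0,0.008,0],[0,0,0]],
    [[0,0,0],[0,0,0]],
    [[0,0,0],[0,0,0]]
  ]
}}

```text
time: 14.2
eef_pos: [0.4754, 0.3476, 0.0575]
tcp_rot: [0.474, -0.524, 0.525, -0.474]
contact_force: [-0.4, -2.4, 5.9]
opening: 0.55
```

Call:
{"fn": "send_rows", "kwargs": {
  "plan": [
    [[0,0,0],[0,0,0]],
    [[0,0,0],[0,0,0]],
    [[0,0,0],[0,0,0]],
    [[0,0,0],[0,0,0]],
    [[0,0,0],[0,0,0]],
    [[0,-0.15,0],[0,0,0]],
    [[0,-0.35,0],[0,0,0]],
    [[0,-0.4,0],[0,0,0]],
    [[0,0,0],[0,0,0]],
    [[0,0,0],[0,0,0]]
  ],
  "gripper": 0
}}

```text
time: 15.2
eef_pos: [0.4757, 0.3479, 0.1661]
tcp_rot: [0.473, -0.524, 0.525, -0.475]
contact_force: [-1.1, 0.0, 0.2]
opening: 1.004
```

```bash
python3 -c "
from h import *
legs((.4265,-.0015,.15))
c=read_camera('side')
lids(c,dict(ta=((293,158),.097,0),tb=((290,145),.097,0),sa=((301,215),.06,0),sb=((345,222),.06,0)))"
```

```text
t 15.2 tcp [0.4757 0.3479 0.1661] jaw -5.8 q [0.46 0.18 1.86 0.   1.1  0.56] F [-1.1  0.   0.2] open 1.004
[ 0.4265 -0.0015  0.15  ] total [ 2.939  0.127 -0.114] n 9 row [ 0.327  0.014 -0.013]
ta [0.4665 0.2725] dia 0.0426 R 0.54 npx 70
tb [0.4742 0.3451] dia 0.0419 R 0.587 npx 58
sa [0.4092 0.0031] dia 0.0362 R 0.409 npx 51
sb [ 0.5188 -0.0645] dia 0.0603 R 0.523 npx 253
```

Call:
{"fn": "send_rows", "kwargs": {
  "plan": [
    [[0.327,0,-0.013],[0,0,0]],
    [[0.327,0,-0.013],[0,0,0]],
    [[0.327,0,-0.013],[0,0,0]],
    [[0.327,0,-0.013],[0,0,0]],
    [[0.327,0,-0.013],[0,0,0]],
    [[0.327,0,-0.013],[0,0,0]],
    [[0.327,0,-0.013],[0,0,0]],
    [[0.327,0.05,-0.013],[0,0,0]],
    [[0.32,0.1,-0.01],[0,0,0]],
    [[0,0,0],[0,0,0]],
    [[0,0,0],[0,0,0]]
  ]
}}

```text
time: 16.35
eef_pos: [0.4242, -0.002, 0.1442]
tcp_rot: [-0.474, 0.527, -0.524, 0.473]
contact_force: [-0.4, 0.7, 0.8]
opening: 0.997
```

```bash
python3 -c "
from h import *
legs((.4265,-.0015,.1),(.4265,-.0015,.032))
c=read_camera('top');cv2.imwrite('pics/t5.png',cv2.resize(c['img'][130:290,210:470],None,fx=3,fy=3))"
```

```text
t 16.4 tcp [ 0.4242 -0.002   0.1442] jaw -6.0 q [-0.25 -0.17  2.25  0.    1.07 -0.14] F [-0.4  0.7  0.8] open 0.997
[ 0.4265 -0.0015  0.1   ] total [-0.006  0.368  0.021] n 2 row [-0.003  0.184  0.01 ]
[ 0.4265 -0.0015  0.032 ] total [0.001 0.567 0.002] n 2 row [0.    0.283 0.001]
```

View pics/t5.png

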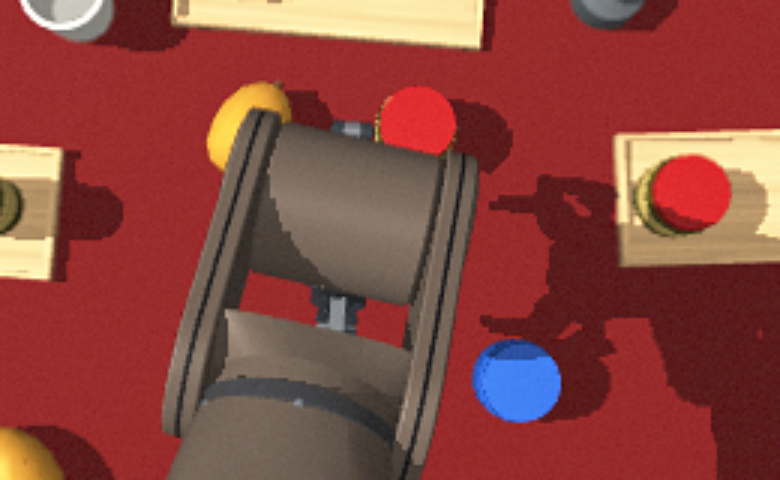

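The elbow hides the jar. The fingers show at (350,130) and (338,310), astride it. Descending.

Call:
{"fn": "send_rows", "kwargs": {
  "plan": [
    [[0,0.25,0.018],[0,0,0]],
    [[0,0.25,0],[0,0,0]],
    [[0,0.2,0],[0,0,0]],
    [[0,0.15,0],[0,0,0]],
    [[0,0.085,0],[0,0,0]],
    [[0,0,0],[0,0,0]],
    [[0,0,0],[0,0,0]]
  ]
}}

```text
time: 17.1
eef_pos: [0.4282, -0.0015, 0.0344]
tcp_rot: [0.474, -0.524, 0.525, -0.474]
contact_force: [0.1, -0.4, 0.5]
opening: 1.0
```

Call:
{"fn": "send_rows", "kwargs": {
  "plan": [
    [[0,0,0],[0,0,0]],
    [[0,0,0],[0,0,0]],
    [[0,0,0],[0,0,0]],
    [[0,0,0],[0,0,0]],
    [[0,0,0],[0,0,0]],
    [[0,0,0],[0,0,0]]
  ],
  "gripper": 1
}}

```text
time: 17.7
eef_pos: [0.4284, -0.002, 0.0352]
tcp_rot: [0.474, -0.524, 0.525, -0.474]
contact_force: [-1.1, 0.8, 6.3]
opening: 0.712
```

Call:
{"fn": "send_rows", "kwargs": {
  "plan": [
    [[0,-0.15,0],[0,0,0]],
    [[0,-0.25,0],[0,0,0]],
    [[0,-0.3,0],[0,0,0]],
    [[0,-0.3,0],[0,0,0]],
    [[0,0,0],[0,0,0]],
    [[0,0,0],[0,0,0]]
  ]
}}

```text
time: 18.3
eef_pos: [0.4278, -0.0021, 0.1543]
tcp_rot: [0.474, -0.524, 0.525, -0.474]
contact_force: [0.5, -0.0, -4.0]
opening: 0.711
```

```bash
python3 -c "
from h import *
legs((.464,-.4225,.15))"
```

```text
t 18.3 tcp [ 0.4278 -0.0021  0.1543] jaw -5.8 q [-0.24 -0.18  2.24 -0.    1.08 -0.14] F [ 0.5 -0.  -4. ] open 0.711
[ 0.464  -0.4225  0.15  ] total [3.455 0.038 0.655] n 11 row [0.314 0.003 0.06 ]
```

Call:
{"fn": "send_rows", "kwargs": {
  "plan": [
    [[0.314,0,0.06],[0,0,0]],
    [[0.314,0,0.06],[0,0,0]],
    [[0.314,0,0.06],[0,0,0]],
    [[0.314,0,0.06],[0,0,0]],
    [[0.314,0,0.06],[0,0,0]],
    [[0.314,0,0.06],[0,0,0]],
    [[0.314,0,0.06],[0,0,0]],
    [[0.314,0,0.06],[0,0,0]],
    [[0.314,0,0.06],[0,0,0]],
    [[0.314,0,0.06],[0,0,0]],
    [[0.314,0,0.06],[0,0,0]],
    [[0,0,0],[0,0,0]]
  ]
}}

```text
time: 19.5
eef_pos: [0.4632, -0.4258, 0.1508]
tcp_rot: [-0.473, 0.526, -0.525, 0.473]
contact_force: [-0.1, -0.8, -0.8]
opening: 0.708
```

```bash
python3 -c "
from h import *
legs((.464,-.4225,.15))
c=read_camera('side');cv2.imwrite('pics/s6.png',cv2.resize(c['img'][150:400,180:500],None,fx=2.4,fy=2.4))"
```

```text
t 19.5 tcp [ 0.4632 -0.4258  0.1508] jaw -6.0 q [-0.9   0.28  1.77 -0.    1.1  -0.8 ] F [-0.1 -0.8 -0.8] open 0.708
[ 0.464  -0.4225  0.15  ] total [-0.028  0.007  0.004] n 1 row [-0.028  0.007  0.004]
```

View pics/s6.png

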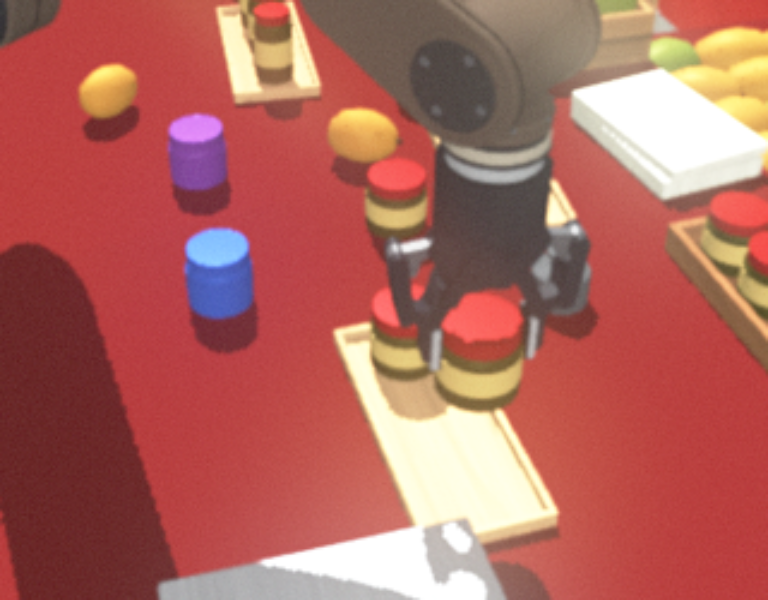

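The squat jar is held upright, with its lid at (483,325) in the crop, above the near part of its tray. Lowering.

Call:
{"fn": "send_rows", "kwargs": {
  "plan": [
    [[-0.015,0.3,0.005],[0,0,0]],
    [[0,0.28,0],[0,0,0]],
    [[0,0.2,0],[0,0,0]],
    [[0,0.12,0],[0,0,0]],
    [[0,0.04,0],[0,0,0]],
    [[0,0,0],[0,0,0]],
    [[0,0,0],[0,0,0]]
  ]
}}

```text
time: 20.25
eef_pos: [0.4654, -0.4201, 0.041]
tcp_rot: [0.474, -0.524, 0.525, -0.474]
contact_force: [0.5, 0.4, -2.3]
opening: 0.712
```

Call:
{"fn": "send_rows", "kwargs": {
  "plan": [
    [[0,0.01,0],[0,0,0]],
    [[0,0,0],[0,0,0]],
    [[0,0,0],[0,0,0]]
  ]
}}

```text
time: 20.55
eef_pos: [0.4653, -0.4205, 0.0399]
tcp_rot: [0.474, -0.525, 0.525, -0.474]
contact_force: [-0.3, 0.2, -2.4]
opening: 0.712
```

Call:
{"fn": "send_rows", "kwargs": {
  "plan": [
    [[0,0.008,0],[0,0,0]],
    [[0,0,0],[0,0,0]],
    [[0,0,0],[0,0,0]]
  ]
}}

```text
time: 20.85
eef_pos: [0.4654, -0.4207, 0.0397]
tcp_rot: [0.474, -0.525, 0.525, -0.474]
contact_force: [-0.9, 2.1, 3.8]
opening: 0.712
```

Call:
{"fn": "send_rows", "kwargs": {
  "plan": [
    [[0,0,0],[0,0,0]],
    [[0,0,0],[0,0,0]],
    [[0,0,0],[0,0,0]],
    [[0,0,0],[0,0,0]],
    [[0,0,0],[0,0,0]],
    [[0,-0.15,0],[0,0,0]],
    [[0,-0.35,0],[0,0,0]],
    [[0,-0.4,0],[0,0,0]],
    [[0,0,0],[0,0,0]],
    [[0,0,0],[0,0,0]]
  ],
  "gripper": 0
}}

```text
time: 21.85
eef_pos: [0.4663, -0.4217, 0.1506]
tcp_rot: [0.474, -0.523, 0.527, -0.474]
contact_force: [-0.7, 0.7, -0.8]
opening: 1.001
```

```bash
python3 -c "
from h import *
legs((.520,-.0632,.15))
c=read_camera('top')
lids(c,dict(ta=((180,195),.097,0),tb=((170,195),.097,0),Tt=((129,191),.097,0)))
c=read_camera('side')
lids(c,dict(sb=((345,222),.06,0)))"
```

```text
t 21.9 tcp [ 0.4663 -0.4217  0.1506] jaw -5.8 q [-0.9   0.27  1.77 -0.    1.09 -0.8 ] F [-0.7  0.7 -0.8] open 1.001
[ 0.52   -0.0632  0.15  ] total [-3.018 -0.007  0.143] n 9 row [-0.335 -0.001  0.016]
ta [0.4691 0.2737] dia 0.0435 R 0.543 npx 291
tb [0.4764 0.3475] dia 0.0423 R 0.59 npx 277
Tt [0.4815 0.4301] dia 0.0435 R 0.646 npx 290
sb [ 0.5189 -0.0638] dia 0.0642 R 0.523 npx 283
```

Call:
{"fn": "send_rows", "kwargs": {
  "plan": [
    [[-0.335,0,0.016],[0,0,0]],
    [[-0.335,0,0.016],[0,0,0]],
    [[-0.335,0,0.016],[0,0,0]],
    [[-0.335,0,0.016],[0,0,0]],
    [[-0.335,0,0.016],[0,0,0]],
    [[-0.335,0,0.016],[0,0,0]],
    [[-0.335,0,0.016],[0,0,0]],
    [[-0.335,0,0.016],[0,0,0]],
    [[-0.335,0,0.016],[0,0,0]],
    [[0,0,0],[0,0,0]],
    [[0,0,0],[0,0,0]]
  ]
}}

```text
time: 23.05
eef_pos: [0.5181, -0.0614, 0.1454]
tcp_rot: [-0.475, 0.525, -0.523, 0.474]
contact_force: [-0.5, -0.3, 0.7]
opening: 0.999
```

```bash
python3 -c "
from h import *
legs((.5198,-.0632,.034))
"
```

```text
t 23.1 tcp [ 0.5181 -0.0614  0.1454] jaw -5.7 q [-0.31  0.06  2.03 -0.    1.05 -0.21] F [-0.5 -0.3  0.7] open 0.999
[ 0.5198 -0.0632  0.034 ] total [0.014 0.928 0.019] n 3 row [0.005 0.309 0.006]
```

Call:
{"fn": "send_rows", "kwargs": {
  "plan": [
    [[0.01,0.25,0.01],[0,0,0]],
    [[0,0.25,0],[0,0,0]],
    [[0,0.2,0],[0,0,0]],
    [[0,0.15,0],[0,0,0]],
    [[0,0.08,0],[0,0,0]],
    [[0,0,0],[0,0,0]],
    [[0,0,0],[0,0,0]]
  ]
}}

```text
time: 23.75
eef_pos: [0.5204, -0.0645, 0.0357]
tcp_rot: [0.474, -0.525, 0.525, -0.474]
contact_force: [0.4, 0.5, -0.4]
opening: 1.0
```

Call:
{"fn": "send_rows", "kwargs": {
  "plan": [
    [[0,0,0],[0,0,0]],
    [[0,0,0],[0,0,0]],
    [[0,0,0],[0,0,0]],
    [[0,0,0],[0,0,0]],
    [[0,0,0],[0,0,0]],
    [[0,0,0],[0,0,0]]
  ],
  "gripper": 1
}}

```text
time: 24.35
eef_pos: [0.521, -0.064, 0.0368]
tcp_rot: [0.474, -0.524, 0.525, -0.474]
contact_force: [-2.5, -0.7, 5.8]
opening: 0.71
```

Call:
{"fn": "send_rows", "kwargs": {
  "plan": [
    [[0,-0.15,0],[0,0,0]],
    [[0,-0.25,0],[0,0,0]],
    [[0,-0.3,0],[0,0,0]],
    [[0,-0.3,0],[0,0,0]],
    [[0,0,0],[0,0,0]],
    [[0,0,0],[0,0,0]]
  ]
}}

```text
time: 24.95
eef_pos: [0.5201, -0.0636, 0.1555]
tcp_rot: [0.474, -0.524, 0.525, -0.474]
contact_force: [-0.2, 0.2, -2.6]
opening: 0.709
```

```bash
python3 -c "
from h import *
legs((.464,-.3445,.155))"
```

```text
t 24.9 tcp [ 0.5201 -0.0636  0.1555] jaw -5.8 q [-0.32  0.05  2.02  0.    1.07 -0.21] F [-0.2  0.2 -2.6] open 0.709
[ 0.464  -0.3445  0.155 ] total [ 2.376  0.005 -0.229] n 7 row [ 0.339  0.001 -0.033]
```

Call:
{"fn": "send_rows", "kwargs": {
  "plan": [
    [[0.339,0,-0.033],[0,0,0]],
    [[0.339,0,-0.033],[0,0,0]],
    [[0.339,0,-0.033],[0,0,0]],
    [[0.339,0,-0.033],[0,0,0]],
    [[0.339,0,-0.033],[0,0,0]],
    [[0.339,0,-0.033],[0,0,0]],
    [[0.339,0,-0.033],[0,0,0]],
    [[0,0,0],[0,0,0]],
    [[0,0,0],[0,0,0]],
    [[0,0,0],[0,0,0]]
  ]
}}

```text
time: 25.95
eef_pos: [0.463, -0.3425, 0.1531]
tcp_rot: [-0.474, 0.526, -0.523, 0.474]
contact_force: [0.4, -0.1, -2.0]
opening: 0.71
```

```bash
python3 -c "
from h import *
legs((.464,-.3445,.155))
c=read_camera('side');cv2.imwrite('pics/s7.png',cv2.resize(c['img'][150:400,180:500],None,fx=2.4,fy=2.4))"
```

```text
t 25.9 tcp [ 0.463  -0.3425  0.1531] jaw -5.8 q [-0.81  0.17  1.9   0.    1.08 -0.71] F [ 0.4 -0.1 -2. ] open 0.71
[ 0.464  -0.3445  0.155 ] total [ 0.016 -0.016  0.01 ] n 1 row [ 0.016 -0.016  0.01 ]
```

View pics/s7.png

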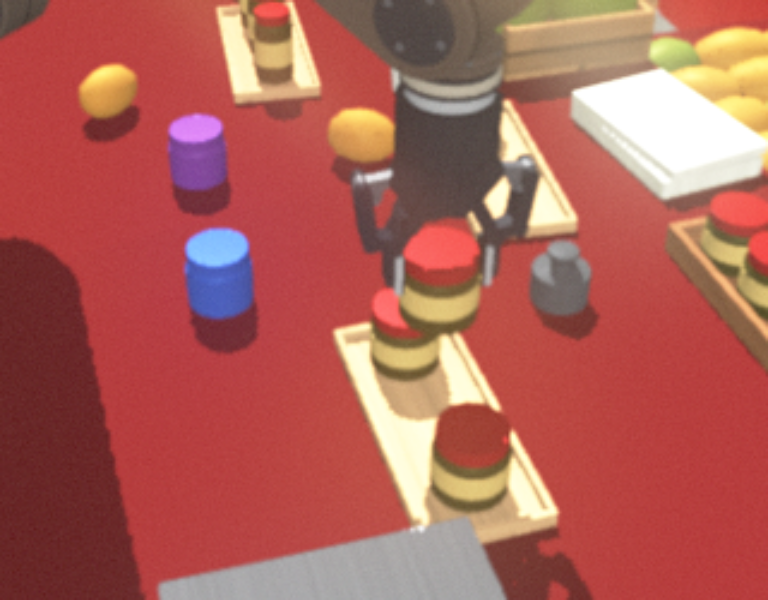

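The first squat jar stands flat at (472,455) in the crop, and the second is held above the gap at (442,280). Lowering.

Call:
{"fn": "send_rows", "kwargs": {
  "plan": [
    [[0.01,0.3,0.005],[0,0,0]],
    [[0,0.28,0],[0,0,0]],
    [[0,0.2,0],[0,0,0]],
    [[0,0.12,0],[0,0,0]],
    [[0,0.04,0],[0,0,0]],
    [[0,0,0],[0,0,0]],
    [[0,0,0],[0,0,0]]
  ]
}}

```text
time: 26.7
eef_pos: [0.4651, -0.3457, 0.0436]
tcp_rot: [0.474, -0.524, 0.525, -0.474]
contact_force: [-0.3, -0.6, -1.8]
opening: 0.708
```

Call:
{"fn": "send_rows", "kwargs": {
  "plan": [
    [[0,0.01,0],[0,0,0]],
    [[0,0,0],[0,0,0]],
    [[0,0,0],[0,0,0]]
  ]
}}

```text
time: 27.0
eef_pos: [0.4646, -0.3457, 0.0419]
tcp_rot: [0.474, -0.524, 0.525, -0.474]
contact_force: [0.3, -0.2, -0.3]
opening: 0.711
```

Call:
{"fn": "send_rows", "kwargs": {
  "plan": [
    [[0,0.008,0],[0,0,0]],
    [[0,0,0],[0,0,0]],
    [[0,0,0],[0,0,0]]
  ]
}}

```text
time: 27.3
eef_pos: [0.4646, -0.3457, 0.0418]
tcp_rot: [0.474, -0.525, 0.525, -0.474]
contact_force: [-1.6, 2.5, 5.2]
opening: 0.71
```

Call:
{"fn": "send_rows", "kwargs": {
  "plan": [
    [[0,0,0],[0,0,0]],
    [[0,0,0],[0,0,0]],
    [[0,0,0],[0,0,0]],
    [[0,0,0],[0,0,0]],
    [[0,0,0],[0,0,0]],
    [[0,-0.15,0],[0,0,0]],
    [[0,-0.35,0],[0,0,0]],
    [[0,-0.4,0],[0,0,0]],
    [[0,0,0],[0,0,0]],
    [[0,0,0],[0,0,0]]
  ],
  "gripper": 0
}}

```text
time: 28.3
eef_pos: [0.465, -0.3462, 0.1503]
tcp_rot: [0.474, -0.523, 0.526, -0.474]
contact_force: [-0.4, 0.1, -0.5]
opening: 1.0
```

Call:
{"fn": "send_rows", "kwargs": {
  "plan": [
    [[0,0,0],[0,-0.0224,0]],
    [[0,0,0],[0,-0.0224,0]],
    [[0,0,0],[0,-0.0224,0]],
    [[0,0,0],[0,-0.0224,0]],
    [[0,0,0],[0,-0.0224,0]],
    [[0,0,0],[0,-0.0224,0]],
    [[0,0,0],[0,-0.0224,0]],
    [[0,0,0],[0,-0.0224,0]],
    [[0,0,0],[0,0,0]]
  ]
}}

```text
time: 29.2
eef_pos: [0.4633, -0.3445, 0.146]
tcp_rot: [-0.68, 0.192, -0.19, 0.682]
contact_force: [0.1, 0.4, -0.1]
opening: 1.004
```

```bash
python3 -c "
from h import *
legs((.5235,.0697,.15))
c=read_camera('top')
hsv=cv2.cvtColor(c['img'],cv2.COLOR_BGR2HSV)
m=(hsv[...,0]>8)&(hsv[...,0]<30)&(hsv[...,1]>160)&(hsv[...,2]>120)
q=cnt(blob(m,(293,173)));w=ray(c,q,.029)[:,:2].astype(np.float32);print(cv2.fitEllipse(w),cv2.minAreaRect(w))
lids(c,dict(ta=((180,195),.097,0)))
cv2.imwrite('pics/t8.png',c['img'])
c=read_camera('side')
hsv=cv2.cvtColor(c['img'],cv2.COLOR_BGR2HSV)
m=(hsv[...,0]>8)&(hsv[...,0]<30)&(hsv[...,1]>160)&(hsv[...,2]>80)
q=cnt(blob(m,(331,206)));w=ray(c,q,.029)[:,:2].astype(np.float32);print('side',cv2.fitEllipse(w))"
```

```text
t 29.2 tcp [ 0.4633 -0.3445  0.146 ] jaw 58.7 q [-0.82  0.18  1.9  -0.    1.07 -1.84] F [ 0.1  0.4 -0.1] open 1.004
[0.5235 0.0697 0.15  ] total [-1.365 -0.024  3.21 ] n 10 row [-0.137 -0.002  0.321]
((0.5236844420433044, 0.06704501807689667), (0.056343816220760345, 0.0782448798418045), 57.239601135253906) ((0.5236241221427917, 0.06653134524822235), (0.05879773572087288, 0.07660700380802155), 43.8117561340332)
ta [0.4691 0.2737] dia 0.0435 R 0.543 npx 292Traceback (most recent call last):
  File "<string>", line 13, in <module>
    q=cnt(blob(m,(331,206)));w=ray(c,q,.029)[:,:2].astype(np.float32);print('side',cv2.fitEllipse(w))
                                                                                   ~~~~~~~~~~~~~~^^^
cv2.error: OpenCV(4.12.0) /io/opencv/modules/imgproc/src/shapedescr.cpp:361: error: (-201:Incorrect size of input array) There should be at least 5 points to fit the ellipse in function 'fitEllipseNoDirect'
```

View pics/t8.png

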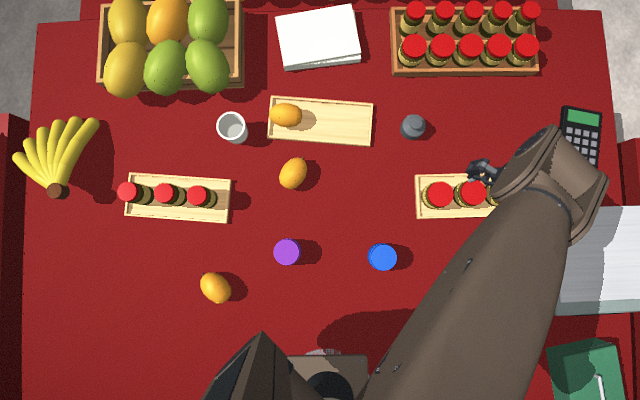

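Both jar trays are filled: tall lids at (129,191), (163,193) and (199,196), squat lids at (439,195) and (471,194), with the third under the arm. The mango is at (293,173); the cup and weight haven't moved.

Call:
{"fn": "send_rows", "kwargs": {
  "plan": [
    [[-0.136,0,0.319],[0,0,0]],
    [[-0.136,0,0.319],[0,0,0]],
    [[-0.136,0,0.319],[0,0,0]],
    [[-0.136,0,0.319],[0,0,0]],
    [[-0.136,0,0.319],[0,0,0]],
    [[-0.136,0,0.319],[0,0,0]],
    [[-0.136,0,0.319],[0,0,0]],
    [[-0.136,0,0.319],[0,0,0]],
    [[-0.136,0,0.319],[0,0,0]],
    [[-0.136,0,0.319],[0,0,0]],
    [[0,0,0],[0,0,0]],
    [[0,0,0],[0,0,0]]
  ]
}}

```text
time: 30.5
eef_pos: [0.5232, 0.0673, 0.1478]
tcp_rot: [0.681, -0.191, 0.19, -0.681]
contact_force: [0.9, 0.4, -0.0]
opening: 1.002
```

```bash
python3 -c "
from h import *
legs((.5235,.0672,.026))
c=read_camera('side');cv2.imwrite('pics/s9.png',cv2.resize(c['img'][90:340,200:500],None,fx=2.4,fy=2.4))"
```

```text
t 30.5 tcp [0.5232 0.0673 0.1478] jaw 58.7 q [-0.06  0.07  2.02 -0.    1.06 -1.09] F [ 0.9  0.4 -0. ] open 1.002
[0.5235 0.0672 0.026 ] total [0.003 1.015 0.002] n 3 row [0.001 0.338 0.001]
```

View pics/s9.png

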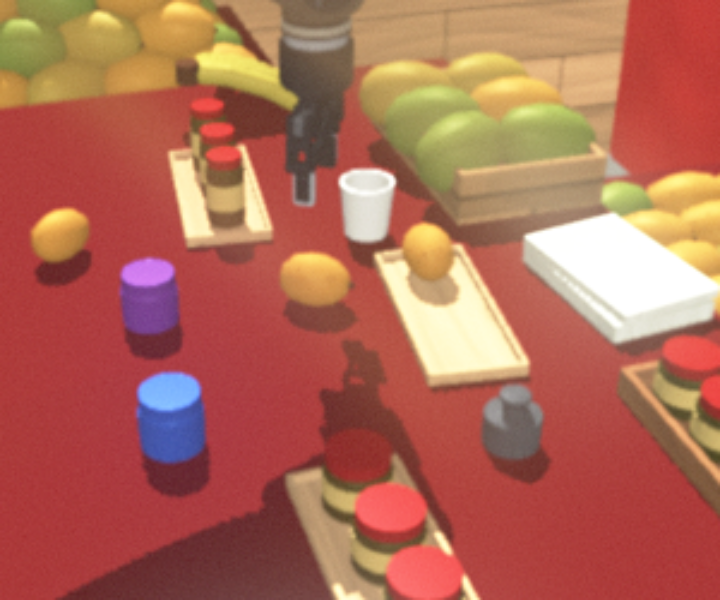

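All jars stand upright in their trays. The mango is at (315,280) in the crop, directly below the jaws. Descending to grasp it.

Call:
{"fn": "send_rows", "kwargs": {
  "plan": [
    [[0,0.3,0],[0,0,0]],
    [[0,0.25,0],[0,0,0]],
    [[0,0.2,0],[0,0,0]],
    [[0,0.15,0],[0,0,0]],
    [[0,0.1,0],[0,0,0]],
    [[0,0,0],[0,0,0]],
    [[0,0,0],[0,0,0]]
  ]
}}

```text
time: 31.25
eef_pos: [0.5241, 0.0657, 0.0288]
tcp_rot: [-0.681, 0.191, -0.191, 0.681]
contact_force: [-0.3, 0.0, 0.8]
opening: 1.002
```

Call:
{"fn": "send_rows", "kwargs": {
  "plan": [
    [[0,0,0],[0,0,0]],
    [[0,0,0],[0,0,0]],
    [[0,0,0],[0,0,0]],
    [[0,0,0],[0,0,0]],
    [[0,0,0],[0,0,0]],
    [[0,0,0],[0,0,0]]
  ],
  "gripper": 1,
  "grip_force": 30
}}

```text
time: 31.85
eef_pos: [0.5247, 0.0663, 0.03]
tcp_rot: [-0.681, 0.19, -0.191, 0.681]
contact_force: [-0.8, -1.0, 6.5]
opening: 0.666
```

Call:
{"fn": "send_rows", "kwargs": {
  "plan": [
    [[0,-0.15,0],[0,0,0]],
    [[0,-0.25,0],[0,0,0]],
    [[0,-0.3,0],[0,0,0]],
    [[0,-0.3,0],[0,0,0]],
    [[0,0,0],[0,0,0]],
    [[0,0,0],[0,0,0]]
  ]
}}

```text
time: 32.45
eef_pos: [0.5237, 0.0665, 0.1489]
tcp_rot: [-0.681, 0.19, -0.191, 0.681]
contact_force: [-0.1, 0.5, -1.5]
opening: 0.666
```

```bash
python3 -c "
from h import *
legs((.65,-.0324,.15))
c=read_camera('side');cv2.imwrite('pics/s10.png',cv2.resize(c['img'][90:290,230:450],None,fx=3,fy=3))"
```

```text
t 32.5 tcp [0.5237 0.0665 0.1489] jaw 58.7 q [-0.07  0.06  2.02  0.    1.06 -1.09] F [-0.1  0.5 -1.5] open 0.666
[ 0.65   -0.0324  0.15  ] total [ 1.327 -0.008 -0.158] n 4 row [ 0.332 -0.002 -0.04 ]
```

View pics/s10.png

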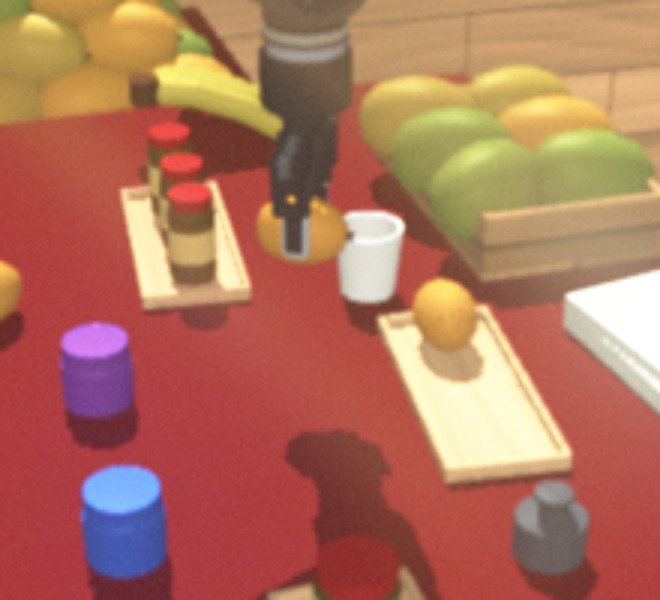

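The mango is held level at (302,232) in the crop. Next I turn it to lie along the tray and carry it over.

Call:
{"fn": "send_rows", "kwargs": {
  "plan": [
    [[0,0,0],[0,0.0224,0]],
    [[0,0,0],[0,0.0224,0]],
    [[0,0,0],[0,0.0224,0]],
    [[0,0,0],[0,0.0224,0]],
    [[0,0,0],[0,0.0224,0]],
    [[0,0,0],[0,0.0224,0]],
    [[0,0,0],[0,0.0224,0]],
    [[0,0,0],[0,0.0224,0]],
    [[0,0,0],[0,0,0]]
  ]
}}

```text
time: 33.4
eef_pos: [0.5219, 0.0666, 0.1456]
tcp_rot: [-0.475, 0.526, -0.523, 0.473]
contact_force: [-0.2, 1.0, -1.4]
opening: 0.664
```

Call:
{"fn": "send_rows", "kwargs": {
  "plan": [
    [[0.143,0,0.225],[0,0,0]],
    [[0.143,0,0.225],[0,0,0]],
    [[0.143,0,0.225],[0,0,0]],
    [[0.143,0,0.225],[0,0,0]],
    [[0.143,0,0.225],[0,0,0]],
    [[0,0,0],[0,0,0]],
    [[0,0,0],[0,0,0]],
    [[0,0,0],[0,0,0]]
  ]
}}

```text
time: 34.2
eef_pos: [0.6479, -0.0319, 0.1468]
tcp_rot: [-0.475, 0.525, -0.523, 0.474]
contact_force: [-0.9, 0.8, -0.8]
opening: 0.663
```

```bash
python3 -c "
from h import *
legs((.65,-.0324,.15))
c=read_camera('side');cv2.imwrite('pics/s11.png',cv2.resize(c['img'][90:290,270:490],None,fx=3,fy=3))"
```

```text
t 34.2 tcp [ 0.6479 -0.0319  0.1468] jaw -5.7 q [-0.21  0.32  1.72  0.    1.1  -0.11] F [-0.9  0.8 -0.8] open 0.663
[ 0.65   -0.0324  0.15  ] total [ 0.003 -0.027  0.018] n 1 row [ 0.003 -0.027  0.018]
```

View pics/s11.png

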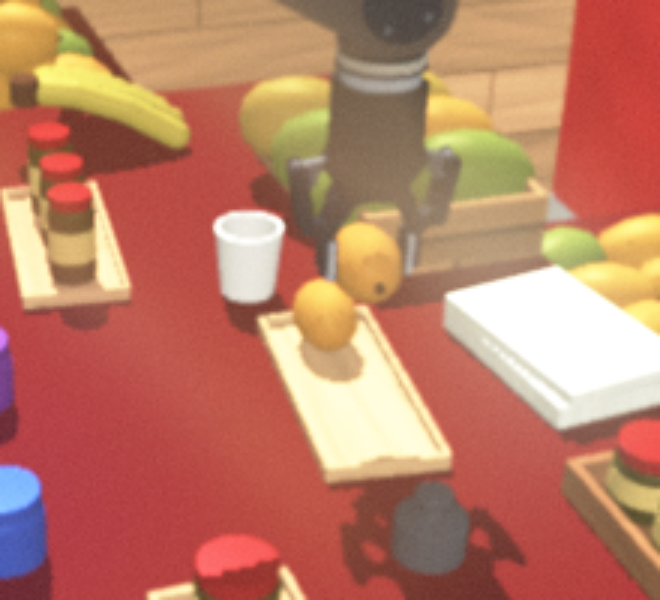

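The mango is aligned with the tray and held above its middle, at (367,262) in the crop. Lowering.

Call:
{"fn": "send_rows", "kwargs": {
  "plan": [
    [[0,0.3,0.012],[0,0,0]],
    [[0,0.28,0],[0,0,0]],
    [[0,0.2,0],[0,0,0]],
    [[0,0.12,0],[0,0,0]],
    [[0,0.04,0],[0,0,0]],
    [[0,0,0],[0,0,0]],
    [[0,0,0],[0,0,0]]
  ]
}}

```text
time: 34.95
eef_pos: [0.6515, -0.0326, 0.0369]
tcp_rot: [0.474, -0.524, 0.525, -0.475]
contact_force: [0.1, 0.3, -0.6]
opening: 0.663
```

Call:
{"fn": "send_rows", "kwargs": {
  "plan": [
    [[0,0.01,0],[0,0,0]],
    [[0,0,0],[0,0,0]],
    [[0,0,0],[0,0,0]]
  ]
}}

```text
time: 35.25
eef_pos: [0.6513, -0.0329, 0.0352]
tcp_rot: [0.474, -0.524, 0.525, -0.474]
contact_force: [0.3, 0.8, 0.9]
opening: 0.665
```

Call:
{"fn": "send_rows", "kwargs": {
  "plan": [
    [[0,0.008,0],[0,0,0]],
    [[0,0,0],[0,0,0]],
    [[0,0,0],[0,0,0]]
  ]
}}

```text
time: 35.55
eef_pos: [0.6514, -0.0328, 0.0351]
tcp_rot: [0.474, -0.524, 0.525, -0.474]
contact_force: [-2.4, 0.5, 4.8]
opening: 0.667
```

Contact is confirmed at 4.8 N. Releasing and raising.

Call:
{"fn": "send_rows", "kwargs": {
  "plan": [
    [[0,0,0],[0,0,0]],
    [[0,0,0],[0,0,0]],
    [[0,0,0],[0,0,0]],
    [[0,0,0],[0,0,0]],
    [[0,0,0],[0,0,0]],
    [[0,-0.1,0],[0,0,0]],
    [[0,-0.25,0],[0,0,0]],
    [[0,-0.35,0],[0,0,0]],
    [[0,-0.4,0],[0,0,0]],
    [[0,-0.4,0],[0,0,0]],
    [[0,0,0],[0,0,0]],
    [[0,0,0],[0,0,0]]
  ],
  "gripper": 0
}}

```text
time: 36.75
eef_pos: [0.6517, -0.0329, 0.2168]
tcp_rot: [0.473, -0.523, 0.526, -0.475]
contact_force: [0.3, -0.7, -0.7]
opening: 1.002
```

```bash
python3 -c "
from h import *
legs()
c=read_camera('top')
lids(c,dict(ta=((199,195),.097,0),tb=((163,195),.097,0),s1=((471,195),.065,0),s2=((505,195),.065,0)))
c=read_camera('side');cv2.imwrite('pics/s12.png',cv2.resize(c['img'][110:370,230:520],None,fx=2.3,fy=2.3))"
```

```text
t 36.8 tcp [ 0.6517 -0.0329  0.2168] jaw -5.8 q [-0.21  0.26  1.66 -0.    1.21 -0.1 ] F [ 0.3 -0.7 -0.7] open 1.002
ta [0.4691 0.2737] dia 0.0435 R 0.543 npx 293
tb [0.4767 0.3473] dia 0.0426 R 0.59 npx 284
s1 [ 0.4631 -0.2675] dia 0.0578 R 0.535 npx 492
s2 [ 0.4631 -0.2675] dia 0.0578 R 0.535 npx 492
```

View pics/s12.png

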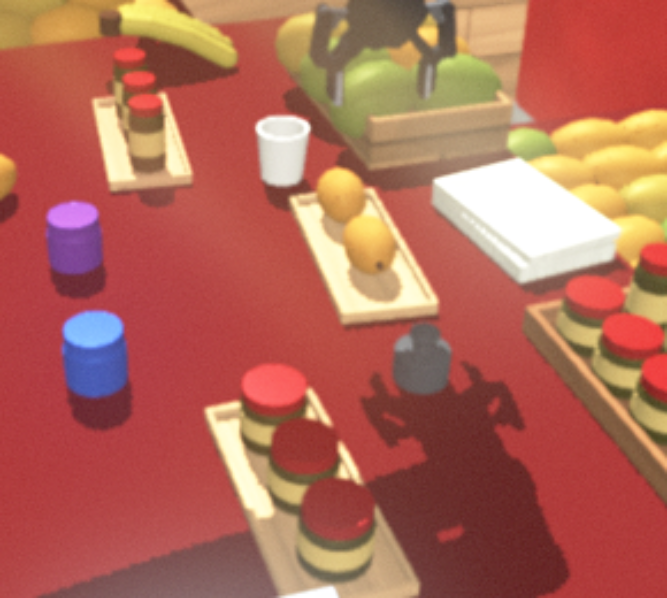

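The picture shows every tray filled, all the goods flat and upright, and the cup and weight where they were. The gripper is clear, so I'm handing in.

```bash
python3 -c "
from plant import *
print(sign_off())"
```

```text
the job is handed in; nothing more can be done
None
```

All five goods are sorted, and I handed the job in at about 37 s on the robot's clock, well under the 128 s limit. Both tall jars, both squat jars and the far mango are in the trays with their samples. Each was lowered in 1 mm steps until the force reading showed contact (4–6 N), then released.

**Checks:** The last side picture shows every jar upright in its tray and the mango lying along its tray beside the sample. The cup and weight are where they stood, and the gripper is empty and well clear. The last top-view measurement put the tall jars at (0.469, 0.274) and (0.477, 0.347), within 3 mm of where I aimed.

**Check that failed:** The last top-view lid check could not confirm the two squat jars. Their lids were in the arm's shadow, so it picked up the sample's lid instead. For those two I relied on the side picture and the arm's own position and force readings.

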